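# Test two return springs and set the weak one aside

### The job

Test the two return springs where they stand: press each spring's cap straight down with 12 N (2 N either way; never over 16 N) and hold it for about a second, so that it pushes its drag pointer to the loaded length, then ease off. One spring is weak, its pointer left below the reference mark: after both have been tested, stand that spring upright in the round clear dish, and leave the good one standing in its tester. Leave the pointers as the test left them, and the spool, cutters and cup where they are.

Things in the scene. Friction and masses are not known exactly. Their poses are not given: they have to be found in the camera images.
- tester_a_seat (a point): Spring tester, fixed: grey base plate 110 x 78 mm, 12 mm thick, with a round seat (floor 12 mm over the table, rim 4 mm high, 35 mm inside) in which a spring stands, and an upright aluminium scale plate (66 mm wide, top 96 mm over the table) 45 mm behind the seat's centre. Point: centre of the seat's floor. Own x runs from the seat's centre to the scale plate, z up. Both testers look the same.
- tester_a_mark (a point): Reference mark of this tester: two dark wedges on the scale plate, 55.5 mm over the table. Point: between the wedges, on the pointer's rail, at the mark's height. A pointer edge lower than this shows a weak spring, higher a good one. Same axes as the tester.
- pointer_a (a joint): Drag pointer of this tester: steel block on the scale plate's rail with a tongue (9 mm wide) below the edge of the spring cap's flange. Value in m: distance below its highest place (edge 76 mm over the table). The flange pushes it down; friction of about 1 N keeps it where it was left.
- pointer_a_edge (a point): Upper edge of this pointer's tongue tip (what the flange pushes); its height is compared with the mark.
- spring_a: Steel return spring on a guide rod, loose, standing in the seat of tester_a: foot disc 32 mm across and 8 mm high, coil 31 mm across, dark steel top-hat cap; 95 mm tall unloaded, about 0.3 kg. Origin: centre of the foot's underside, z up along the spring. Both springs look the same; only their stiffness differs, which is not known beforehand.
- cap_a: Cap of spring_a: slides down its guide rod as the spring is compressed (46 mm to solid) and returns when let go. The push rises in proportion to the travel from the first touch. Origin: centre of the flange's underside, 66 mm above the foot's underside when free.
- cap_a_top (a point): Centre of the flat top of spring_a's cap. Top is a cylinder 28 mm across and 24 mm high (press on it or grip it across), with a flange 50 mm across and 5 mm thick below it. The cap cannot come off: lifting it lifts the spring.
- tester_b_seat (a point): Spring tester, fixed: grey base plate 110 x 78 mm, 12 mm thick, with a round seat (floor 12 mm over the table, rim 4 mm high, 35 mm inside) in which a spring stands, and an upright aluminium scale plate (66 mm wide, top 96 mm over the table) 45 mm behind the seat's centre. Point: centre of the seat's floor. Own x runs from the seat's centre to the scale plate, z up. Both testers look the same.
- tester_b_mark (a point): Reference mark of this tester: two dark wedges on the scale plate, 55.5 mm over the table. Point: between the wedges, on the pointer's rail, at the mark's height. A pointer edge lower than this shows a weak spring, higher a good one. Same axes as the tester.
- pointer_b (a joint): Drag pointer of this tester: steel block on the scale plate's rail with a tongue (9 mm wide) below the edge of the spring cap's flange. Value in m: distance below its highest place (edge 76 mm over the table). The flange pushes it down; friction of about 1 N keeps it where it was left.
- pointer_b_edge (a point): Upper edge of this pointer's tongue tip (what the flange pushes); its height is compared with the mark.
- spring_b: Steel return spring on a guide rod, loose, standing in the seat of tester_b: foot disc 32 mm across and 8 mm high, coil 31 mm across, dark steel top-hat cap; 95 mm tall unloaded, about 0.3 kg. Origin: centre of the foot's underside, z up along the spring. Both springs look the same; only their stiffness differs, which is not known beforehand.
- cap_b: Cap of spring_b: slides down its guide rod as the spring is compressed (46 mm to solid) and returns when let go. The push rises in proportion to the travel from the first touch. Origin: centre of the flange's underside, 66 mm above the foot's underside when free.
- cap_b_top (a point): Centre of the flat top of spring_b's cap. Top is a cylinder 28 mm across and 24 mm high (press on it or grip it across), with a flange 50 mm across and 5 mm thick below it. The cap cannot come off: lifting it lifts the spring.
- dish: Round clear plastic dish with a white lid in its bottom, fixed: 78 mm across, rim 22 mm high, inside about 56 mm across, inner floor 2 mm over the table. Origin: centre of the underside.
- spool: Solder spool, 60 mm across, 40 mm high, bystander. Origin: centre of the underside.
- cutters: Side cutters with red grips lying flat, 135 x 53 x 13 mm, bystander. Origin: centre of the underside.
- cup: Black plastic cup, 61 mm across, 50 mm high, bystander. Origin: centre of the underside.
There are look-alikes about, which are no part of the job. What is shaped like the spring_a but green or orange is not meant. What is shaped like the spring_b but blue is not meant.

How it is judged:
On the way, in this order (a step that is already met when the one before it is completed fails the run):
1. one spring, standing in its tester, is held pressed with 10 to 14 N (horizontal distance between spring_a and tester_a_seat below 0.006 m and z of spring_a in the frame of tester_a_seat below 0.003 m and angle between each of spring_a, spring_b's own z axis and vertical below 0.1 rad and horizontal distance between spring_b and tester_b_seat below 0.006 m and z of spring_b in the frame of tester_b_seat below 0.003 m and ((contact force between the fingers and cap_a between 10 and 14 N and z of cap_a in the frame of spring_a below 0.056 m) or (contact force between the fingers and cap_b between 10 and 14 N and z of cap_b in the frame of spring_b below 0.056 m))), for 0.3 s.
2. the other spring, standing in its tester, is held pressed with 10 to 14 N, the first one's pointer having been pushed down and both springs still in their testers (horizontal distance between spring_a and tester_a_seat below 0.006 m and z of spring_a in the frame of tester_a_seat below 0.003 m and angle between each of spring_a, spring_b's own z axis and vertical below 0.1 rad and horizontal distance between spring_b and tester_b_seat below 0.006 m and z of spring_b in the frame of tester_b_seat below 0.003 m and ((contact force between the fingers and cap_a between 10 and 14 N and z of cap_a in the frame of spring_a below 0.056 m and value of joint pointer_b above 0.009 m) or (contact force between the fingers and cap_b between 10 and 14 N and z of cap_b in the frame of spring_b below 0.056 m and value of joint pointer_a above 0.009 m))), for 0.3 s.
At the end, for the whole second after the job is handed in: The weak spring, whose tester's pointer stands below the reference mark, stands upright (within 0.15 rad) on the floor of the dish, within 12 mm of its centre, at rest; the good spring, whose tester's pointer stands above the mark (each by over 1 mm), stands in its seat (within 6 mm, 0.1 rad) (((horizontal distance between spring_b and tester_b_seat below 0.006 m and z of spring_b in the frame of tester_b_seat below 0.003 m and angle between spring_b's own z axis and vertical below 0.1 rad and z of pointer_a_edge in the frame of tester_a_mark below -0.001 m and z of pointer_b_edge in the frame of tester_b_mark above 0.001 m and horizontal distance between spring_a and dish below 0.012 m and z of spring_a in the frame of dish below 0.008 m and angle between spring_a's own z axis and vertical below 0.15 rad and linear speed of each of spring_a, spring_b below 0.02 m/s) or (horizontal distance between spring_a and tester_a_seat below 0.006 m and z of spring_a in the frame of tester_a_seat below 0.003 m and angle between spring_a's own z axis and vertical below 0.1 rad and z of pointer_b_edge in the frame of tester_b_mark below -0.001 m and z of pointer_a_edge in the frame of tester_a_mark above 0.001 m and horizontal distance between spring_b and dish below 0.012 m and z of spring_b in the frame of dish below 0.008 m and angle between spring_b's own z axis and vertical below 0.15 rad and linear speed of each of spring_b, spring_a below 0.02 m/s))); the robot touches nothing.
It fails at once if a spring is compressed with over 16 N (more than 15 mm, pressed by the fingers) ((contact force between the fingers and cap_a above 16 N and z of cap_a in the frame of spring_a below 0.051 m) or (contact force between the fingers and cap_b above 16 N and z of cap_b in the frame of spring_b below 0.051 m)).
It fails at once if a spring falls over (angle between any of spring_a, spring_b's own z axis and vertical above 0.6 rad).
It fails at once if the spool, cutters or cup is moved more than 15 mm (distance of any of spool, cutters, cup from where it was at the start of the episode above 0.015 m).
It also fails if it takes over 61 s, if anything falls off the work surface, if the arm or the gripper's body presses on something with over 40 N, if the wrist force passes 120 N, or if a joint passes its speed limit or range.

### The arm

A 6-joint arm with a two-finger parallel gripper is mounted at the origin on the work surface; the furniture and walls round the work are solid. World frame = base frame: x ahead of the robot, y to its left, z up, the work surface at z = 0. Lengths are in m, angles in rad, forces in N, time in s.
With the tool pointing down it reaches from about 0.225 to 0.725 m from the base axis. Payload 3.1 kg.
Tool frame: the origin (TCP) lies on the mounting face of the last link; the fingertips stand 173 mm ahead of it and the grasp point (between the pads) lies 155 mm ahead of it; z points along the fingers, y is the line along which they close (so a half turn about z gives the same grasp; the last joint's range is limited). The gripper opens to 85 mm and grips with 20 to 120 N. Pads are 22 mm wide; open, the fingers measure 114 mm over their backs; the gripper's body (76 mm by 85 mm) begins 54 mm behind the grasp point. The pads swing forward as they close: fully open they stand 13 mm farther back than shut.
Start: joints at [1.148, 0.048, 0.099, 1.622, 0, 1.443], TCP at [0.153, 0.502, 0.405] pointing down, gripper open.
Joint ranges: [-2.91, 2.91], [-0.99, 1.94], [-1.21, 1.42], [-2.12, 2.29], [-1.49, 1.47], [-3.14, 3.14]. Speed limits (rad/s): [2.79, 2.79, 3.14, 3.14, 3.14, 3.14].

### API

Orientations are given as a 3x3 rotation matrix whose columns are the frame's x, y, z axes.
In Python, from cell import r gives the robot as it stands.
- The arm moves only by the shell command python3 -m handwheel 'ROWS'. ROWS is JSON, a list of rows, each a list of 7 numbers: the shift along the tool's x, y, z in m, then the turn, a rotation vector about the tool's x, y, z in degrees, then the finger opening in m, from 0 to 0.0854. A call has 1 to 20 rows; each row shifts and turns the commanded pose from where the row before left it, along the tool's axes as they then stand; what a row does not reach is not made up. A row lasts 1/10 s, in which the tool goes at most 50 mm and 8.59 degrees, less where a joint would pass 70% of its speed; a pose out of reach is approached as far as the arm can. A call is refused whole if a number of a shift passes 0.05 or a number of a turn 8.59, either way. A call with a gripper value outside its range is refused whole. The fingers move at their own pace and stop on an object; the grip force is fixed at half the most. Time passes only in rows, so rows that do not move let the fingers close. It gives the time, the measured TCP pose, the force, the opening and the grip force at its end, in the units of the state.
- r.sense(): the state, without advancing time (a new reading comes with each control period).
- r.capture(name): name is "scene" or "top" or "wrist"; returns (picture, depth): 480x640x3 uint8, red, green, blue; 480x640 float32, m along the optical axis (not along the pixel's ray), 0 where there is no reading.
- r.camera_model(name): a dict with "fx", "fy", "cx", "cy" (pixels), "R" (3x3) and "t" (3): a world point X has camera coordinates R X + t. Camera axes: x right, y down, z forward; pixel columns grow to the right and rows downward; lengths in m; the calibration is good to about 2 mm. A picture is of the moment at which its call begins: read the wrist's pose just before it. camera_model takes no time and is no camera call; for the wrist camera it gives the pose at the moment of the call.
- r.finish_job(): hands the job in; it is judged then, once.
The state is a dict: "t": time; "joint_pos": joint angles; "joint_vel": joint speeds; "tau": joint torques, N m; "tool_pos": TCP position; "tcp_rot": TCP orientation; "ft_force": force on the tool from outside, world axes, zero at the start; "wrist_torque": the same for the moment, N m; "width": finger opening in m; "gripper_force": force on a finger pad.
Only numpy, scipy, OpenCV 4.12 (cv2) and the standard library are available. Lean on these libraries where they do the work, as an engineer would, in place of code of your own. Each camera call takes 0.05 s, during which the arm holds its last target. There are 200 camera calls.

## Working session

There is one attempt and no reset: what is moved stays moved. The work goes in short steps, Python scripts to look and compute and a shell command to move; the robot and the scene stay as the last step left them, time stands still between calls to the robot, and variables do not carry over. Pictures are saved under pics/ and viewed, at most 10 in all, crops included, and the job is handed in when it is done.

```bash
mkdir -p pics; ls; python3 - <<'E'
from cell import r
import cv2,numpy as np
np.set_printoptions(precision=4,suppress=True)
for n in ("scene","top"):
    p,d=r.capture(n); cv2.imwrite(f"pics/{n}0.png",p[:,:,::-1]); np.savez(f"{n}0.npz",p=p,d=d)
    m=r.camera_model(n); print(n,m)
s=r.sense(); print(s)
E
```

```text
pics
scene {'fx': 449.3036244340732, 'fy': 449.3036244340732, 'cx': 318.32684935756157, 'cy': 243.14925046279367, 'R': array([[ 0.2621, -0.965 , -0.0095],
       [-0.7763, -0.205 , -0.5961],
       [ 0.5733,  0.1636, -0.8028]]), 't': array([-0.1471,  0.3866,  0.9562])}
top {'fx': 579.4924719869713, 'fy': 579.4924719869713, 'cx': 323.8299570413172, 'cy': 228.18991859178993, 'R': array([[ 0.0108, -0.9999,  0.0109],
       [-0.9967, -0.0116, -0.0797],
       [ 0.0799, -0.01  , -0.9968]]), 't': array([-0.0156,  0.4802,  1.3969])}
{'t': 0.1, 'joint_pos': array([ 1.1482,  0.0487,  0.0977,  1.622 , -0.    ,  1.443 ]), 'joint_vel': array([ 0.0011, -0.0025,  0.0028,  0.001 , -0.0005,  0.    ]), 'tau': array([  0.0024, -33.9852,  32.0936,   0.0158,  -0.0002,   0.    ]), 'tool_pos': array([0.1525, 0.5022, 0.4036]), 'tcp_rot': array([[-0.9569,  0.2905, -0.0009],
       [ 0.2905,  0.9569, -0.0019],
       [ 0.0003, -0.0021, -1.    ]]), 'ft_force': array([ 0.1136,  0.6666, -0.2149]), 'wrist_torque': array([-0.0163,  0.0055,  0.026 ]), 'gripper_force': 0.0, 'width': 0.08551851642497375}
```

View pics/top0.png

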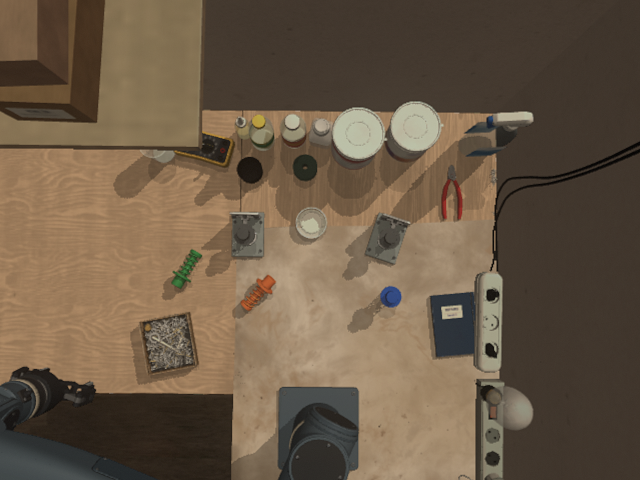

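View pics/scene0.png

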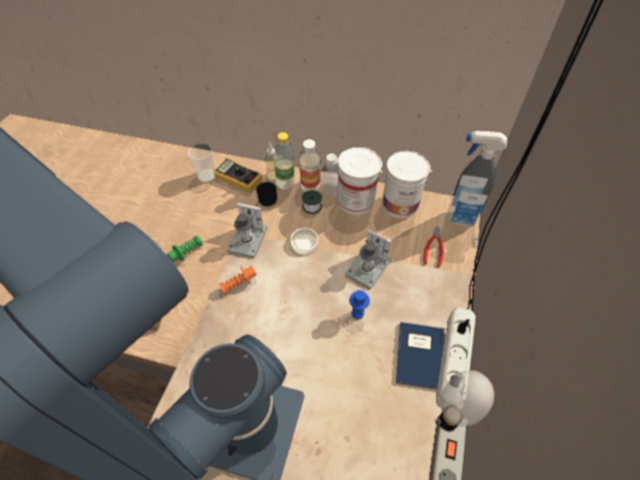

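The top view shows the left tester near (247,235), the right tester near (388,240), the dish at (311,223), the cup at (250,169), the spool at (305,167) and the cutters at (452,195). The scene view agrees with this layout.

```bash
cat > h.py <<'E'
import numpy as np,cv2
from cell import r
np.set_printoptions(precision=4,suppress=True)
def world(d,m):
    v,u=np.indices(d.shape); c=np.stack([(u-m['cx'])/m['fx']*d,(v-m['cy'])/m['fy']*d,d],-1)
    return (c-m['t'])@m['R']
def ray(u,v,z,m):
    a=m['R'].T@np.array([(u-m['cx'])/m['fx'],(v-m['cy'])/m['fy'],1]); o=-m['R'].T@m['t']
    return o+a*(z-o[2])/a[2]
E
python3 - <<'E'
from h import *
z=np.load("top0.npz"); m=r.camera_model("top"); W=world(z['d'],m); img=z['p']
for n,(u0,u1,v0,v1) in dict(L=(222,272,205,265),R=(358,418,208,272)).items():
    w=W[v0:v1,u0:u1].reshape(-1,3)
    for lo,hi in((.006,.018),(.08,.1),(.1,.118)):
        q=w[(w[:,2]>lo)&(w[:,2]<hi)]; print(n,lo,len(q),np.median(q,0),q.min(0),q.max(0))
        if lo==.006: print(cv2.minAreaRect((q[:,:2]*1000).astype(np.float32)))
        if lo==.1: print("circle",cv2.minEnclosingCircle((q[:,:2]*1000).astype(np.float32)))
print("dish", ray(311,223,.022,m))
g=img[195:250,285:340].astype(int)
w=W[195:250,285:340].reshape(-1,3); q=w[w[:,2]>.012]; print(len(q),np.median(q,0),cv2.minEnclosingCircle((q[:,:2]*1000).astype(np.float32)))
big=cv2.resize(img[195:275,220:420,::-1],None,fx=4,fy=4,interpolation=cv2.INTER_CUBIC); cv2.imwrite("pics/crop.png",big)
E
```

```text
L 0.006 925 [0.4468 0.1653 0.0119] [0.3906 0.119  0.006 ] [0.5344 0.2412 0.018 ]
((462.5136413574219, 179.82037353515625), (143.10330200195312, 121.13924407958984), 0.8270577192306519)
L 0.08 263 [0.469  0.1739 0.0837] [0.4361 0.1445 0.0801] [0.5082 0.2105 0.1   ]
L 0.1 115 [0.4599 0.1773 0.1064] [0.4461 0.1519 0.1002] [0.5071 0.2025 0.1145]
circle ((481.2814636230469, 178.0400390625), 35.1762809753418)
R 0.006 998 [ 0.441  -0.1511  0.0117] [ 0.3775 -0.2405  0.006 ] [ 0.5336 -0.0945  0.0179]
((455.5389099121094, -167.83932495117188), (155.54776000976562, 146.259033203125), 0.4915206730365753)
R 0.08 283 [ 0.4657 -0.1642  0.0846] [ 0.4305 -0.2067  0.08  ] [ 0.5093 -0.1382  0.0999]
R 0.1 126 [ 0.4548 -0.1615  0.1068] [ 0.441  -0.2035  0.1003] [ 0.5084 -0.1479  0.1134]
circle ((476.69598388671875, -168.38876342773438), 37.65659713745117)
dish [0.4925 0.0213 0.022 ]
173 [0.4886 0.0218 0.0215] ((449.7004089355469, 15.295561790466309), 83.18608093261719)
```

View pics/crop.png

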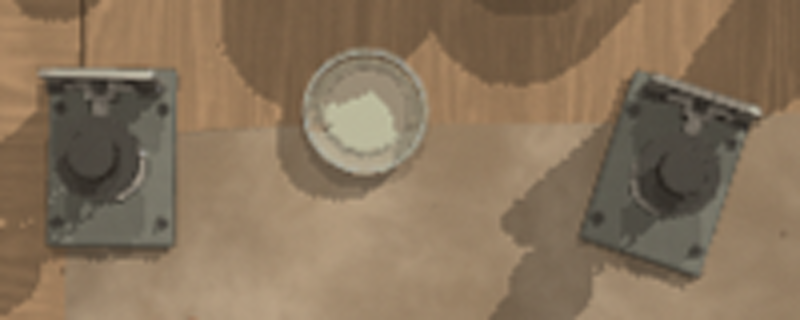

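The left cap top is at about crop (91,155), full-image (242.8,233.8). The right one is at about crop (688,168), full-image (392,237). The left scale plate is aligned with world y and the right one is turned about 17°.

```bash
python3 - <<'E'
from h import *
z=np.load("top0.npz"); m=r.camera_model("top"); W=world(z['d'],m)
print(ray(242.75,233.75,.107,m),ray(392,237,.107,m))
for (u0,u1,v0,v1) in ((222,272,205,265),(358,418,208,272)):
    w=W[v0:v1,u0:u1].reshape(-1,3); q=w[(w[:,2]>.102)&(w[:,2]<.112)&(w[:,0]<.48)]; print(len(q),q.mean(0),cv2.minEnclosingCircle((q[:,:2]*1000).astype(np.float32)))
    e=w[(w[:,2]>.088)&(w[:,2]<.112)&(w[:,0]>.485)]; l=cv2.fitLine((e[:,:2]*1000).astype(np.float32),cv2.DIST_HUBER,0,.01,.01).ravel(); print(len(e),l, np.degrees(np.arctan2(l[1],l[0])))
s=r.sense(); T=s['tcp_rot']
print(T.T@(np.array([.4585,.177,.38])-s['tool_pos']))
E
```

```text
[0.4584 0.1759 0.107 ] [ 0.4549 -0.1658  0.107 ]
104 [0.4588 0.1767 0.1064] ((459.1867980957031, 177.3766632080078), 13.61892032623291)
61 [  0.0019  -1.     505.6981 178.9682] -89.888916
111 [ 0.4537 -0.1622  0.1068] ((453.6243591308594, -162.14808654785156), 13.863889694213867)
77 [   0.3086    0.9512  497.9592 -176.9875] 72.02231
[-0.3873 -0.2222  0.024 ]
```

```bash
python3 -m handwheel '[[-0.0277,-0.0159,0.0017,0,0,0,0],[-0.0277,-0.0159,0.0017,0,0,0,0],[-0.0277,-0.0159,0.0017,0,0,0,0],[-0.0277,-0.0159,0.0017,0,0,0,0],[-0.0277,-0.0159,0.0017,0,0,0,0],[-0.0277,-0.0159,0.0017,0,0,0,0],[-0.0277,-0.0159,0.0017,0,0,0,0],[-0.0277,-0.0159,0.0017,0,0,0,0],[-0.0277,-0.0159,0.0017,0,0,0,0],[-0.0277,-0.0159,0.0017,0,0,0,0],[-0.0277,-0.0159,0.0017,0,0,0,0],[-0.0277,-0.0159,0.0017,0,0,0,0],[-0.0277,-0.0159,0.0017,0,0,0,0],[-0.0277,-0.0159,0.0017,0,0,0,0],[0,0,0,0,0,-5.6,0],[0,0,0,0,0,-5.6,0],[0,0,0,0,0,-5.7,0],[0,0,0,0,0,0,0]]'
python3 - <<'E'
from h import *
s=r.sense(); print(s['tool_pos'],s['tcp_rot'],s['width'],s['ft_force'],s['t'])
m=r.camera_model("wrist"); p,d=r.capture("wrist"); np.savez("w1.npz",p=p,d=d,**m); cv2.imwrite("pics/w1.png",p[:,:,::-1])
w=world(d,m).reshape(-1,3); q=w[(w[:,2]>.1)&(w[:,2]<.113)&(w[:,0]<.485)&(d.ravel()>0)]
print(len(q),q.mean(0) if len(q) else 0,cv2.minEnclosingCircle((q[:,:2]*1000).astype(np.float32)) if len(q) else 0)
E
```

```text
t: 1.9
tool_pos: [0.4589, 0.1765, 0.3802]
tcp_rot: [[-1.0, 0.0, -0.001], [0.0, 1.0, -0.0], [0.001, -0.0, -1.0]]
ft_force: [0.0, -0.9, -0.8]
width: 0.0001
gripper_force: 0.0
[0.4589 0.1765 0.3802] [[-1.      0.0003 -0.0013]
 [ 0.0004  1.     -0.0003]
 [ 0.0013 -0.0003 -1.    ]] 9.15702484715591e-05 [ 0.0068 -0.8901 -0.8018] 1.9
1044 [0.4584 0.1784 0.105 ] ((459.04669189453125, 178.3534393310547), 13.814507484436035)
```

View pics/w1.png

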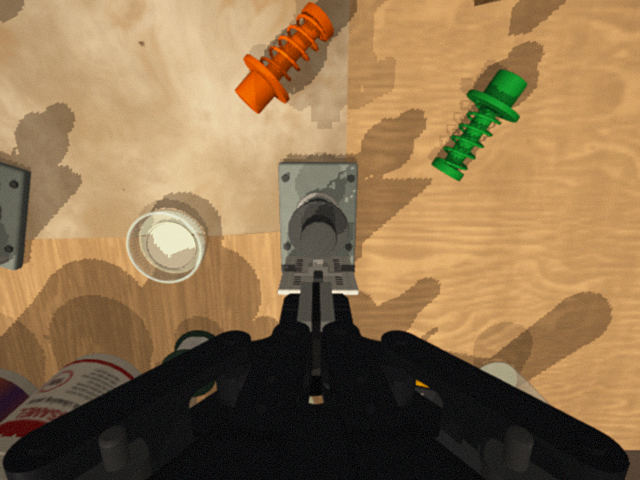

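The wrist view shows the left cap just ahead of the closed fingers, at (320,232), and the dish at (166,245). The cap is within 2 mm of the TCP axis, so I'll descend to just above it.

```bash
python3 -m handwheel '[[0,0.001,0.015,0,0,0,0],[0,0,0.015,0,0,0,0],[0,0,0.015,0,0,0,0],[0,0,0.015,0,0,0,0],[0,0,0.015,0,0,0,0],[0,0,0.015,0,0,0,0],[0,0,0.003,0,0,0,0],[0,0,0,0,0,0,0],[0,0,0,0,0,0,0]]'
python3 -m handwheel '[[0,0,0.003,0,0,0,0],[0,0,0.003,0,0,0,0],[0,0,0.003,0,0,0,0],[0,0,0.003,0,0,0,0],[0,0,0,0,0,0,0],[0,0,0,0,0,0,0]]'
python3 - <<'E'
from h import *
m=r.camera_model("wrist"); p,d=r.capture("wrist"); W=world(d,m)
w=W.reshape(-1,3); c=W[200:290,120:215].reshape(-1,3)
z=np.load("w1.npz"); W1=world(z['d'],dict(z)); c=W1[195:295,115:220].reshape(-1,3); q=c[(c[:,2]>.016)&(c[:,2]<.03)]
print(len(q),cv2.fitEllipse((q[:,:2]*1000).astype(np.float32)),cv2.minEnclosingCircle((q[:,:2]*1000).astype(np.float32)))
E
```

```text
t: 2.85
tool_pos: [0.4591, 0.1777, 0.2884]
tcp_rot: [[-1.0, -0.0, 0.001], [-0.0, 1.0, 0.0], [-0.001, 0.0, -1.0]]
ft_force: [0.2, 0.2, -0.6]
width: -0.0001
gripper_force: 0.0
t: 3.45
tool_pos: [0.4591, 0.1777, 0.2761]
tcp_rot: [[-1.0, -0.0, 0.001], [-0.0, 1.0, 0.0], [-0.001, 0.0, -1.0]]
ft_force: [0.6, 0.8, 1.2]
width: -0.0002
gripper_force: 0.5
932 ((493.0437316894531, 23.271352767944336), (73.33292388916016, 73.87786865234375), 130.5327606201172) ((493.5704650878906, 22.828594207763672), 39.29057693481445)
```

```bash
python3 -m handwheel '[[0,0,0.003,0,0,0,0],[0,0,0.003,0,0,0,0],[0,0,0.003,0,0,0,0],[0,0,0,0,0,0,0],[0,0,0,0,0,0,0],[0,0,0,0,0,0,0]]'; python3 - <<'E'
from h import *
f=[]
for i in range(3):
    r.capture("wrist"); s=r.sense(); f.append([s['tool_pos'][2],*s['ft_force']])
print(np.array(f))
E
```

```text
t: 4.1
tool_pos: [0.4591, 0.1777, 0.2672]
tcp_rot: [[-1.0, -0.0, 0.001], [-0.0, 1.0, 0.0], [-0.001, 0.0, -1.0]]
ft_force: [0.1, -0.0, 4.3]
width: -0.0001
gripper_force: 2.2
[[ 0.2672  0.1927  0.0503  4.5538]
 [ 0.2672 -1.027   0.1384  5.1073]
 [ 0.2671  0.4301 -0.9932  4.8718]]
```

```bash
python3 -m handwheel '[[0,0,0.003,0,0,0,0],[0,0,0.003,0,0,0,0],[0,0,0.003,0,0,0,0],[0,0,0,0,0,0,0],[0,0,0,0,0,0,0]]'; python3 - <<'E'
from h import *
f=[]
for i in range(6):
    r.capture("wrist"); s=r.sense(); f.append([s['tool_pos'][2],*s['ft_force']])
print(np.mean(f,0))
E
```

```text
t: 4.75
tool_pos: [0.4591, 0.1777, 0.2588]
tcp_rot: [[-1.0, -0.0, 0.001], [-0.0, 1.0, 0.0], [-0.001, 0.0, -1.0]]
ft_force: [-1.1, -1.1, 7.7]
width: -0.0003
gripper_force: 3.8
[ 0.2589 -0.8339 -0.2387  7.7153]
```

```bash
python3 -m handwheel '[[0,0,0.003,0,0,0,0],[0,0,0.003,0,0,0,0],[0,0,0.003,0,0,0,0],[0,0,0.001,0,0,0,0],[0,0,0,0,0,0,0]]'; python3 - <<'E'
from h import *
f=[]
for i in range(6):
    r.capture("wrist"); s=r.sense(); f.append([s['tool_pos'][2],*s['ft_force'],s['gripper_force']])
print(np.mean(f,0))
E
```

```text
t: 5.55
tool_pos: [0.4592, 0.1777, 0.2497]
tcp_rot: [[-1.0, -0.0, 0.002], [-0.0, 1.0, 0.0], [-0.002, 0.0, -1.0]]
ft_force: [-1.6, -1.1, 11.2]
width: -0.0001
gripper_force: 5.5
[ 0.2497 -2.4132 -0.8718 11.3705  5.5135]
```

```bash
python3 -m handwheel '[[0,0,0,0,0,0,0],[0,0,0,0,0,0,0],[0,0,0,0,0,0,0],[0,0,0,0,0,0,0],[0,0,0,0,0,0,0],[0,0,0,0,0,0,0],[0,0,0,0,0,0,0],[0,0,0,0,0,0,0]]'
python3 -m handwheel '[[0,0,-0.002,0,0,0,0],[0,0,-0.004,0,0,0,0],[0,0,-0.004,0,0,0,0],[0,0,-0.004,0,0,0,0],[0,0,-0.004,0,0,0,0],[0,0,-0.004,0,0,0,0],[0,0,-0.004,0,0,0,0],[0,0,-0.004,0,0,0,0],[0,0,-0.004,0,0,0,0],[0,0,-0.006,0,0,0,0],[0,0,-0.015,0,0,0,0],[0,0,-0.025,0,0,0,0],[0,0,-0.025,0,0,0,0],[0,0,-0.025,0,0,0,0],[0,0,0,0,0,0,0]]'
python3 - <<'E'
from h import *
s=r.sense(); print(s['tool_pos'],s['tcp_rot'],s['ft_force'])
m=r.camera_model("wrist"); p,d=r.capture("wrist"); np.savez("w2.npz",p=p,d=d,**m)
W=world(d,m);w=W.reshape(-1,3); q=w[(w[:,2]>.1)&(w[:,2]<.113)&(w[:,0]<.485)&(d.ravel()>0)]
print(len(q),cv2.minEnclosingCircle((q[:,:2]*1000).astype(np.float32)))
print(s['tcp_rot'].T@(np.array([.4537,-.1622,.38])-s['tool_pos']))
E
```

```text
t: 6.65
tool_pos: [0.4592, 0.1777, 0.2498]
tcp_rot: [[-1.0, -0.0, 0.002], [-0.0, 1.0, 0.0], [-0.002, 0.0, -1.0]]
ft_force: [-2.2, -0.1, 10.5]
width: -0.0004
gripper_force: 5.5
t: 8.15
tool_pos: [0.4597, 0.1779, 0.382]
tcp_rot: [[-1.0, -0.0, 0.006], [-0.0, 1.0, 0.002], [-0.006, 0.002, -1.0]]
ft_force: [0.4, -0.3, 0.2]
width: 0.0001
gripper_force: 0.0
[0.4597 0.1779 0.382 ] [[-1.     -0.0002  0.0065]
 [-0.0002  1.      0.0015]
 [-0.0065  0.0015 -1.    ]] [ 0.4062 -0.2968  0.2054]
1037 ((459.05926513671875, 178.417724609375), 13.904318809509277)
[ 0.0061 -0.3401  0.0014]
```

```bash
python3 -m handwheel '[[0.0005,-0.0283,0,0,0,0,0],[0.0005,-0.0283,0,0,0,0,0],[0.0005,-0.0283,0,0,0,0,0],[0.0005,-0.0283,0,0,0,0,0],[0.0005,-0.0283,0,0,0,0,0],[0.0005,-0.0283,0,0,0,0,0],[0.0005,-0.0283,0,0,0,0,0],[0.0005,-0.0283,0,0,0,0,0],[0.0005,-0.0283,0,0,0,0,0],[0.0005,-0.0283,0,0,0,0,0],[0.0005,-0.0283,0,0,0,0,0],[0.0005,-0.0283,0,0,0,0,0],[0,0,0,0,0,6,0],[0,0,0,0,0,6,0],[0,0,0,0,0,6,0],[0,0,0,0,0,0,0],[0,0,0,0,0,0,0]]'
python3 - <<'E'
from h import *
s=r.sense(); print(s['tool_pos'],s['ft_force'])
m=r.camera_model("wrist"); p,d=r.capture("wrist"); np.savez("w3.npz",p=p,d=d,**m); cv2.imwrite("pics/w3.png",p[:,:,::-1])
W=world(d,m);w=W.reshape(-1,3); q=w[(w[:,2]>.1)&(w[:,2]<.113)&(w[:,0]<.475)&(d.ravel()>0)]
c,R=cv2.minEnclosingCircle((q[:,:2]*1000).astype(np.float32)); print(len(q),c,R)
print(s['tcp_rot'].T@(np.array([c[0]/1000,c[1]/1000,.28])-s['tool_pos']))
E
```

```text
t: 9.9
tool_pos: [0.4527, -0.1618, 0.3766]
tcp_rot: [[-0.952, 0.307, -0.002], [0.307, 0.952, 0.001], [0.002, 0.0, -1.0]]
ft_force: [0.2, -0.3, 0.4]
width: 0.0001
gripper_force: 0.0
[ 0.4527 -0.1618  0.3766] [ 0.1971 -0.2723  0.409 ]
1151 (463.1038818359375, -294.64495849609375) 147.48828125
[-0.0509 -0.1233  0.0965]
```

View pics/w3.png

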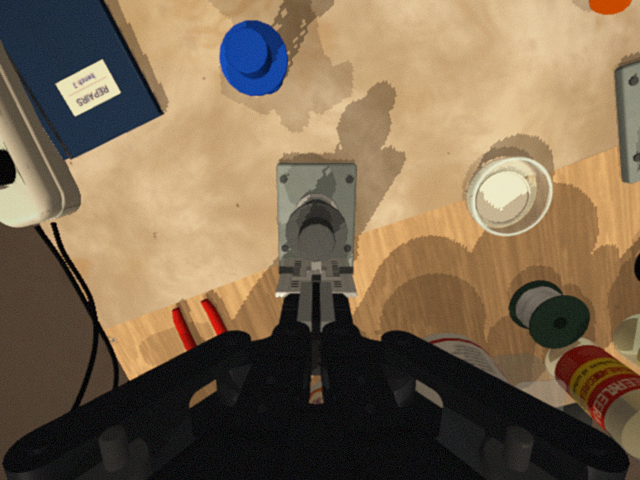

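The wrist view shows the right cap at (317,238), aligned with the closed fingers. I'll restrict the mask to it, because the blue look-alike got in.

```bash
python3 - <<'E'
from h import *
s=r.sense(); z=np.load("w3.npz"); w=world(z['d'],dict(z))[195:275,275:360].reshape(-1,3)
q=w[(w[:,2]>.1)&(w[:,2]<.113)&(w[:,0]<.475)]
c,R=cv2.minEnclosingCircle((q[:,:2]*1000).astype(np.float32)); print(len(q),c,R)
print(s['tcp_rot'].T@(np.array([c[0]/1000,c[1]/1000,.28])-s['tool_pos']))
z=np.load("w3.npz"); c=world(z['d'],dict(z))[150:245,460:560].reshape(-1,3); q=c[(c[:,2]>.016)&(c[:,2]<.03)]
print(cv2.minEnclosingCircle((q[:,:2]*1000).astype(np.float32)))
E
```

```text
1093 (453.28399658203125, -161.3773193359375) 13.914002418518066
[-0.0005  0.0005  0.0969]
((493.14404296875, 22.591567993164062), 39.20114517211914)
```

Centred within 1 mm. Descending, with the same staged press as before.

```bash
python3 -m handwheel '[[0,0,0.015,0,0,0,0],[0,0,0.015,0,0,0,0],[0,0,0.015,0,0,0,0],[0,0,0.015,0,0,0,0],[0,0,0.015,0,0,0,0],[0,0,0.012,0,0,0,0],[0,0,0.003,0,0,0,0],[0,0,0,0,0,0,0],[0,0,0,0,0,0,0]]'
python3 - <<'E'
from h import *
f=[]
for i in range(6):
    r.capture("wrist"); s=r.sense(); f.append([s['tool_pos'][2],*s['ft_force'],s['gripper_force']])
print(np.mean(f,0))
E
python3 -m handwheel '[[0,0,0.003,0,0,0,0],[0,0,0.003,0,0,0,0],[0,0,0.003,0,0,0,0],[0,0,0.003,0,0,0,0],[0,0,0.003,0,0,0,0],[0,0,0.003,0,0,0,0],[0,0,0,0,0,0,0],[0,0,0,0,0,0,0]]'
python3 - <<'E'
from h import *
f=[]
for i in range(6):
    r.capture("wrist"); s=r.sense(); f.append([s['tool_pos'][2],*s['ft_force'],s['gripper_force']])
print(np.mean(f,0))
E
```

```text
t: 10.85
tool_pos: [0.4532, -0.1621, 0.2885]
tcp_rot: [[-0.951, 0.309, 0.001], [0.309, 0.951, -0.0], [-0.001, -0.0, -1.0]]
ft_force: [0.0, -0.1, -0.0]
width: 0.0001
gripper_force: 0.0
[ 0.2888 -0.1229  0.1719 -0.4101  0.    ]
t: 11.95
tool_pos: [0.4532, -0.1621, 0.2711]
tcp_rot: [[-0.951, 0.309, 0.001], [0.309, 0.951, -0.001], [-0.002, -0.0, -1.0]]
ft_force: [-0.9, 1.3, 7.0]
width: -0.0002
gripper_force: 3.2
[ 0.2712 -1.5141  0.7802  6.6068  3.1699]
```

```bash
python3 -m handwheel '[[0,0,0.002,0,0,0,0],[0,0,0.002,0,0,0,0],[0,0,0.001,0,0,0,0],[0,0,0,0,0,0,0],[0,0,0,0,0,0,0]]'
python3 - <<'E'
from h import *
f=[]
for i in range(6):
    r.capture("wrist"); s=r.sense(); f.append([s['tool_pos'][2],*s['ft_force'],s['gripper_force']])
print(np.mean(f,0))
E
```

```text
t: 12.75
tool_pos: [0.4534, -0.1621, 0.2671]
tcp_rot: [[-0.951, 0.309, 0.003], [0.309, 0.951, -0.001], [-0.003, -0.001, -1.0]]
ft_force: [-2.1, 0.2, 9.3]
width: -0.0002
gripper_force: 4.7
[ 0.2671 -2.1213  1.1186  9.4224  4.7076]
```

```bash
python3 -m handwheel '[[0,0,0.002,0,0,0,0],[0,0,0.0015,0,0,0,0],[0,0,0,0,0,0,0],[0,0,0,0,0,0,0],[0,0,0,0,0,0,0],[0,0,0,0,0,0,0]]'
python3 - <<'E'
from h import *
f=[]
for i in range(6):
    r.capture("wrist"); s=r.sense(); f.append([s['tool_pos'][2],*s['ft_force'],s['gripper_force']])
print(np.mean(f,0))
E
```

```text
t: 13.65
tool_pos: [0.4536, -0.1622, 0.2643]
tcp_rot: [[-0.951, 0.309, 0.003], [0.309, 0.951, -0.002], [-0.004, -0.001, -1.0]]
ft_force: [-2.1, 1.6, 11.4]
width: 0.0002
gripper_force: 5.8
[ 0.2643 -2.5333  0.9868 11.6593  5.7884]
```

```bash
python3 -m handwheel '[[0,0,0,0,0,0,0],[0,0,0,0,0,0,0],[0,0,0,0,0,0,0],[0,0,0,0,0,0,0],[0,0,0,0,0,0,0],[0,0,0,0,0,0,0]]'
python3 -m handwheel '[[0,0,-0.002,0,0,0,0],[0,0,-0.003,0,0,0,0],[0,0,-0.003,0,0,0,0],[0,0,-0.003,0,0,0,0],[0,0,-0.003,0,0,0,0],[0,0,-0.003,0,0,0,0],[0,0,-0.004,0,0,0,0],[0,0,-0.006,0,0,0,0],[0,0,-0.015,0,0,0,0],[0,0,-0.025,0,0,0,0],[0,0,-0.025,0,0,0,0],[0,0,-0.025,0,0,0,0],[0,0,0,0,0,-6,0.02],[0,0,0,0,0,-6,0.04],[0,0,0,0,0,-6,0.06],[0,0,0,0,0,0,0.06]]'
python3 - <<'E'
from h import *
m=r.camera_model("wrist"); s=r.sense();p,d=r.capture("wrist")
w=world(d,m).reshape(-1,3); q=w[(w[:,2]>.1)&(w[:,2]<.113)&(w[:,0]<.475)&(w[:,0]>.43)&(abs(w[:,1]+.162)<.04)]
print(len(q),cv2.minEnclosingCircle((q[:,:2]*1000).astype(np.float32)))
m=r.camera_model("top");p,d=r.capture("top"); cv2.imwrite("pics/top2.png",p[:,:,::-1])
w=world(d,m)[195:275,220:272].reshape(-1,3); q=w[(w[:,2]>.102)&(w[:,2]<.112)&(w[:,0]<.48)]
print(len(q),cv2.minEnclosingCircle((q[:,:2]*1000).astype(np.float32)))
print(s['tool_pos'],s['tcp_rot'],s['width'],s['tcp_rot'].T@(np.array([.4588,.1777,.38])-s['tool_pos']))
E
```

```text
t: 14.55
tool_pos: [0.4536, -0.1622, 0.2643]
tcp_rot: [[-0.951, 0.309, 0.003], [0.309, 0.951, -0.002], [-0.004, -0.001, -1.0]]
ft_force: [-2.8, 2.2, 12.3]
width: 0.0002
gripper_force: 5.8
t: 16.15
tool_pos: [0.453, -0.1619, 0.3783]
tcp_rot: [[-1.0, -0.0, -0.0], [-0.0, 1.0, 0.0], [0.0, 0.0, -1.0]]
ft_force: [0.2, 0.7, -0.0]
width: 0.0581
gripper_force: 0.0
1078 ((453.20184326171875, -161.2730712890625), 13.97411060333252)
101 ((458.9961853027344, 177.1433563232422), 13.529287338256836)
[ 0.453  -0.1619  0.3783] [[-1.     -0.     -0.0002]
 [-0.      1.      0.0001]
 [ 0.0002  0.0001 -1.    ]] 0.0581000599640408 [-0.0058  0.3396 -0.0016]
```

```bash
python3 -m handwheel '[[-0.0005,0.0283,0,0,0,0,0.06],[-0.0005,0.0283,0,0,0,0,0.06],[-0.0005,0.0283,0,0,0,0,0.06],[-0.0005,0.0283,0,0,0,0,0.06],[-0.0005,0.0283,0,0,0,0,0.06],[-0.0005,0.0283,0,0,0,0,0.06],[-0.0005,0.0283,0,0,0,0,0.06],[-0.0005,0.0283,0,0,0,0,0.06],[-0.0005,0.0283,0,0,0,0,0.06],[-0.0005,0.0283,0,0,0,0,0.06],[-0.0005,0.0283,0,0,0,0,0.06],[-0.0005,0.0283,0,0,0,0,0.06],[0,0,0,0,0,0,0.06],[0,0,0,0,0,0,0.06]]'
python3 - <<'E'
from h import *
m=r.camera_model("wrist"); s=r.sense();p,d=r.capture("wrist")
w=world(d,m).reshape(-1,3); q=w[(w[:,2]>.1)&(w[:,2]<.113)&(w[:,0]<.48)&(w[:,0]>.43)&(abs(w[:,1]-.177)<.04)]
c,R=cv2.minEnclosingCircle((q[:,:2]*1000).astype(np.float32)); print(len(q),c,R)
print(s['tcp_rot'].T@(np.array([c[0]/1000,c[1]/1000,.26])-s['tool_pos']))
E
```

```text
t: 17.65
tool_pos: [0.4588, 0.178, 0.3782]
tcp_rot: [[-1.0, -0.001, -0.001], [-0.001, 1.0, -0.001], [0.001, -0.001, -1.0]]
ft_force: [0.3, 0.7, -0.4]
width: 0.06
gripper_force: 0.0
1064 (459.2129821777344, 178.27493286132812) 14.126899719238281
[-0.0005  0.0003  0.1182]
```

```bash
python3 -m handwheel '[[0,0,0.018,0,0,0,0.06],[0,0,0.018,0,0,0,0.06],[0,0,0.018,0,0,0,0.06],[0,0,0.018,0,0,0,0.06],[0,0,0.018,0,0,0,0.06],[0,0,0.014,0,0,0,0.06],[0,0,0.01,0,0,0,0.06],[0,0,0.004,0,0,0,0.06],[0,0,0,0,0,0,0.06],[0,0,0,0,0,0,0.05],[0,0,0,0,0,0,0.04],[0,0,0,0,0,0,0.034],[0,0,0,0,0,0,0.02],[0,0,0,0,0,0,0.02],[0,0,0,0,0,0,0.02],[0,0,0,0,0,0,0.02]]'
```

```text
t: 19.3
tool_pos: [0.4591, 0.1778, 0.2606]
tcp_rot: [[-1.0, -0.0, 0.001], [-0.0, 1.0, 0.0], [-0.001, 0.0, -1.0]]
ft_force: [0.7, 0.3, 0.5]
width: 0.0257
gripper_force: 58.9
```

```bash
python3 -m handwheel '[[0,0,-0.004,0,0,0,0.02],[0,0,-0.006,0,0,0,0.02],[0,0,-0.01,0,0,0,0.02],[0,0,-0.01,0,0,0,0.02],[0,0,-0.01,0,0,0,0.02],[0,0,-0.01,0,0,0,0.02],[0,0,-0.015,0,0,0,0.02],[0,0,-0.015,0,0,0,0.02],[0,0,-0.015,0,0,0,0.02],[0,0,-0.01,0,0,0,0.02],[0,0,-0.004,0,0,0,0.02],[0,0,0,0,0,0,0.02]]'
```

```text
t: 20.5
tool_pos: [0.4592, 0.1777, 0.3703]
tcp_rot: [[-1.0, -0.0, 0.001], [-0.0, 1.0, 0.0], [-0.001, 0.0, -1.0]]
ft_force: [0.7, 0.4, -2.9]
width: 0.0255
gripper_force: 59.6
```

```bash
python3 -m handwheel '[[-0.0012,-0.005,0,0,0,0,0.02],[-0.0022,-0.01,0,0,0,0,0.02],[-0.0034,-0.015,0,0,0,0,0.02],[-0.0034,-0.015,0,0,0,0,0.02],[-0.0034,-0.015,0,0,0,0,0.02],[-0.0034,-0.015,0,0,0,0,0.02],[-0.0034,-0.015,0,0,0,0,0.02],[-0.0034,-0.015,0,0,0,0,0.02],[-0.0034,-0.015,0,0,0,0,0.02],[-0.0034,-0.015,0,0,0,0,0.02],[-0.0022,-0.01,0,0,0,0,0.02],[-0.0012,-0.006,0,0,0,0,0.02],[0,0,0,0,0,0,0.02],[0,0,0,0,0,0,0.02],[0,0,0,0,0,0,0.02]]'
python3 - <<'E'
from h import *
s=r.sense(); print(s['tool_pos'],s['tcp_rot'].T@(np.array([.4933,.0228,.2606])-s['tool_pos']))
for n in("wrist","scene"):
    m=r.camera_model(n); p,d=r.capture(n); np.savez(n+"4.npz",p=p,d=d,**m); cv2.imwrite(f"pics/{n}4.png",p[:,:,::-1] if n=="wrist" else cv2.resize(p[130:330,200:460,::-1],None,fx=3,fy=3))
E
```

```text
t: 22.0
tool_pos: [0.4928, 0.0271, 0.3694]
tcp_rot: [[-1.0, -0.001, -0.0], [-0.001, 1.0, 0.0], [0.0, 0.0, -1.0]]
ft_force: [0.5, 1.3, -3.6]
width: 0.0258
gripper_force: 59.7
[0.4928 0.0271 0.3694] [-0.0005 -0.0044  0.1088]
```

View pics/wrist4.png

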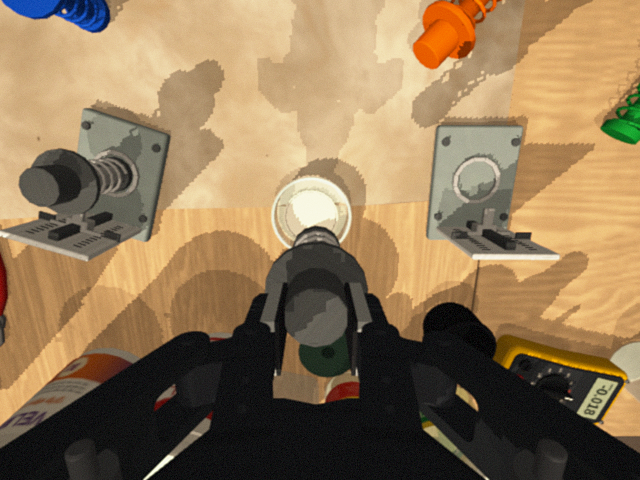

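View pics/scene4.png

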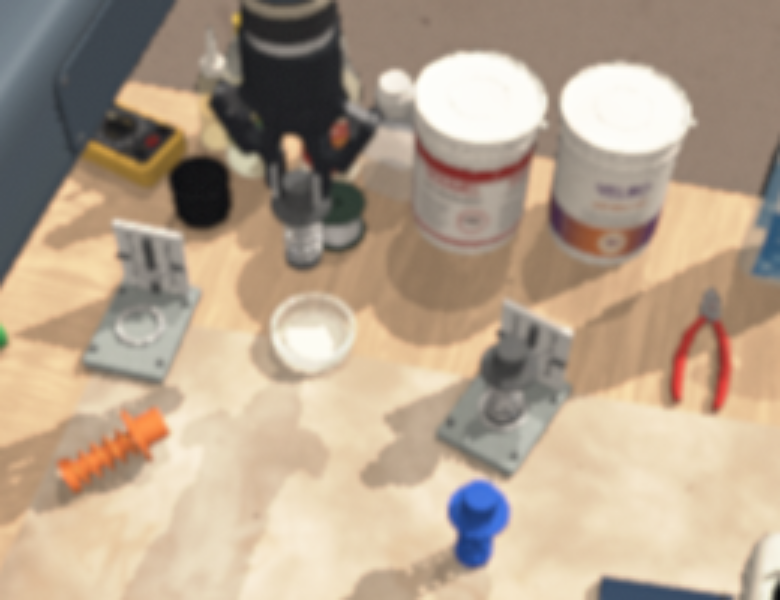

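The spring hangs upright in the gripper over the dish, with its foot near (318,232) in the wrist view. Tester L is empty with its pointer low, and the right spring stands in its seat. Correcting y by −4.4 mm and lowering.

```bash
python3 -m handwheel '[[-0.0003,-0.0022,0,0,0,0,0.02],[-0.0002,-0.0022,0,0,0,0,0.02],[0,0,0.01,0,0,0,0.02],[0,0,0.015,0,0,0,0.02],[0,0,0.015,0,0,0,0.02],[0,0,0.015,0,0,0,0.02],[0,0,0.015,0,0,0,0.02],[0,0,0.015,0,0,0,0.02],[0,0,0.01,0,0,0,0.02],[0,0,0.008,0,0,0,0.02],[0,0,0.004,0,0,0,0.02],[0,0,0.003,0,0,0,0.02],[0,0,0.002,0,0,0,0.02],[0,0,0.002,0,0,0,0.02],[0,0,0,0,0,0,0.02],[0,0,0,0,0,0,0.02]]'
```

```text
t: 23.7
tool_pos: [0.4936, 0.0223, 0.2557]
tcp_rot: [[-1.0, -0.0, 0.001], [-0.0, 1.0, -0.0], [-0.001, -0.0, -1.0]]
ft_force: [-0.5, 0.1, -3.3]
width: 0.0258
gripper_force: 59.7
```

Not in contact yet: the foot is about 5 mm above the floor.

```bash
python3 -m handwheel '[[0,0,0.001,0,0,0,0.02],[0,0,0.001,0,0,0,0.02],[0,0,0.001,0,0,0,0.02],[0,0,0.001,0,0,0,0.02],[0,0,0,0,0,0,0.02],[0,0,0,0,0,0,0.02]]'
python3 -m handwheel '[[0,0,0.001,0,0,0,0.02],[0,0,0.001,0,0,0,0.02],[0,0,0,0,0,0,0.02],[0,0,0,0,0,0,0.02]]'
```

```text
t: 24.3
tool_pos: [0.4936, 0.0223, 0.2519]
tcp_rot: [[-1.0, -0.0, 0.001], [-0.0, 1.0, 0.0], [-0.001, 0.0, -1.0]]
ft_force: [-0.1, 0.7, -0.6]
width: 0.0257
gripper_force: 59.8
t: 24.7
tool_pos: [0.4936, 0.0223, 0.2496]
tcp_rot: [[-1.0, -0.0, 0.0], [-0.0, 1.0, -0.0], [-0.0, -0.0, -1.0]]
ft_force: [-0.8, 0.7, 0.6]
width: 0.0257
gripper_force: 59.8
```

```bash
python3 -m handwheel '[[0,0,-0.001,0,0,0,0.02],[0,0,0,0,0,0,0.02],[0,0,0,0,0,0,0.03],[0,0,0,0,0,0,0.036],[0,0,0,0,0,0,0.044],[0,0,0,0,0,0,0.054],[0,0,0,0,0,0,0.06],[0,0,0,0,0,0,0.06],[0,0,-0.005,0,0,0,0.06],[0,0,-0.01,0,0,0,0.06],[0,0,-0.02,0,0,0,0.06],[0,0,-0.03,0,0,0,0.06],[0,0,-0.03,0,0,0,0.06],[0,0,-0.03,0,0,0,0.06],[0,0,-0.03,0,0,0,0.06],[0,0,0,0,0,0,0.06],[0,0,0,0,0,0,0.06]]'
python3 - <<'E'
from h import *
s=r.sense(); print(s['width'],s['ft_force'])
m=r.camera_model("wrist"); p,d=r.capture("wrist"); cv2.imwrite("pics/w5.png",p[:,:,::-1])
w=world(d,m).reshape(-1,3)
for lo,hi in((.09,.105),(.066,.078)):
    q=w[(w[:,2]>lo)&(w[:,2]<hi)&(np.hypot(w[:,0]-.493,w[:,1]-.022)<.035)]
    if len(q)>9: print(lo,len(q),np.median(q,0),cv2.minEnclosingCircle((q[:,:2]*1000).astype(np.float32)))
p,d=r.capture("scene"); cv2.imwrite("pics/scene5.png",cv2.resize(p[180:300,210:410,::-1],None,fx=4,fy=4,interpolation=cv2.INTER_CUBIC))
E
```

```text
t: 26.4
tool_pos: [0.4937, 0.0223, 0.4072]
tcp_rot: [[-1.0, -0.0, 0.003], [-0.0, 1.0, -0.0], [-0.003, -0.0, -1.0]]
ft_force: [0.0, 0.5, -0.2]
width: 0.0596
gripper_force: 0.0
0.05960925423731282 [ 0.0468  0.5487 -0.177 ]
0.09 808 [0.4926 0.0226 0.0948] ((493.3193664550781, 22.706403732299805), 14.011173248291016)
0.066 1355 [0.4864 0.0226 0.0709] ((493.5254821777344, 22.677526473999023), 25.15692710876465)
```

View pics/w5.png

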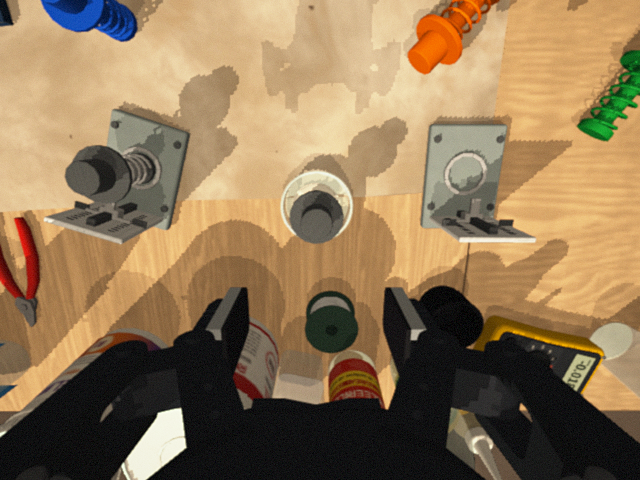

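View pics/scene5.png

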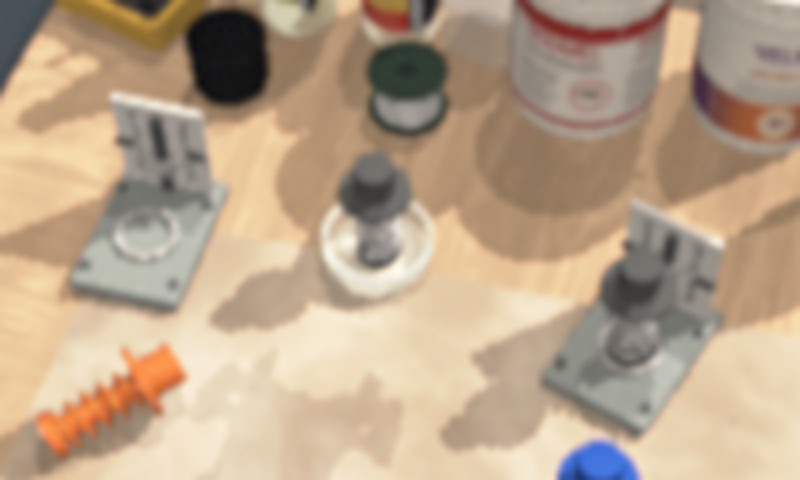

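Both views show the weak spring standing upright in the dish. Its cap is centred at (0.4933, 0.0227) with its top at 0.095 m. The good spring is in its seat, tester L's pointer is at the bottom, and the other objects are untouched. Handing in.

```bash
python3 -c "
from cell import r
print(r.finish_job())"
```

```text
the job is handed in; nothing more can be done
None
```

Job handed in: I pressed both springs at about 12 N, stood the weak one (left tester) upright in the dish, and left the good one in its tester; the hand-in call gave no verdict.

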